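# Gauge the centrifuge tube adapters and throw out the tight ones

### The job

These three tube adapters are back from the autoclave and some bores have closed in, so sort them with the go gauge: try it in every one, pressing gently until its flange sits on the rim or you feel it stop inside, and never force it. Stand the adapters that it will not go fully into upright in the steel tray, and leave the one that it does go into in its pocket with the gauge standing fully home in it. Leave the other things on the bench alone.

Things in the scene. Friction and masses are not known exactly. Their poses are not given: they have to be found in the camera images.
- gauge_handle (a point): go gauge, upright in its hole at one end of the block: 16 mm steel plug 36 mm long with a 2 mm tapered nose (12 mm across at the tip), then a 26 mm flange 4 mm thick, then a plain round dark steel handle 20 mm across and 72 mm long; 112 mm and about 140 g in all. Point: on its axis, half-way up the handle, 40 mm above the flange's lower face and 76 mm above the tip; z points along the axis from tip to handle
- gauge_tip (a point): the lower end of the gauge's plug, on its axis; z points up the gauge
- gauge_hole (a point): mouth of the gauge's own hole, centre, level with the block's top face, 45 mm above the bench: 19 mm across, 39 mm deep. The gauge's flange rests on the block's top round it. x, y are the axes of the block, which runs along its y; the three pockets lie at 80, 160 and 240 mm from the hole towards -y
- pocket1 (a point): centre of a pocket's mouth, level with the block's top face (45 mm above the bench): a 33 mm round pocket, 20 mm deep, holding one adapter. The one next to the gauge's hole. A tight adapter looks the same from outside, but its bore closes in to 14 mm from 20 mm below the rim, so the plug enters freely and then stops hard about 21 mm down
- pocket2 (a point): centre of a pocket's mouth, level with the block's top face (45 mm above the bench): a 33 mm round pocket, 20 mm deep, holding one adapter. The middle one. A push of 5 to 10 N on the gauge is plenty to tell a stop; over 35 N would be forcing it
- pocket3 (a point): centre of a pocket's mouth, level with the block's top face (45 mm above the bench): a 33 mm round pocket, 20 mm deep, holding one adapter. The one farthest from the gauge's hole
- adapter_a_center (a point): off-white plastic tube adapter: an upright sleeve, 30 mm outside, 70 mm tall, about 60 g, with a 17 mm bore right through; stands in one of the pockets (which one varies), rim 50 mm above the block's top, free to shift 1.5 mm sideways. Point: on its axis, half-way up; z is its axis. Sound: the gauge goes in 36 mm, flange on the rim. Tight (any may be): see pocket1
- adapter_b_center (a point): second adapter, as adapter_a
- adapter_c_center (a point): third adapter, as adapter_a
- rack: aluminium holding block, fixed to the bench, 74 mm (x) by 320 mm (y) by 45 mm tall; origin at the centre of its underside
- tray: the reject tray: open stainless steel tray, fixed, empty, 150 mm (x) by 130 mm (y) by 30 mm tall, walls and floor 3 mm; origin at the centre of its underside
- can: blue metal can, 68 mm across, 110 mm tall; a bystander. Origin at the centre of its underside
- tip_box: green box of pipette tips with a clear lid, 85 x 125 x 67 mm; a bystander. Origin at the centre of its underside
- reagent: amber bottle, 58 mm across, 130 mm tall; a bystander. Origin at the centre of its underside
Mind the look-alikes: they are no part of the job. Of the things like the part that bears gauge_handle, leave any that is red; of the rest the smaller one is meant.

How it is judged:
By the outcome, as a careful person would: the job done as asked, in the order asked, and still so for the second after the job is handed in, with the robot touching nothing.
It also fails if it takes over 72 s, if anything falls off the work surface, if the arm or the gripper's body presses on something with over 40 N, if the wrist force passes 120 N, or if a joint passes its speed limit or range.

### The arm

A 6-joint arm with a two-finger parallel gripper is mounted at the origin on the work surface. World frame = base frame: x ahead of the robot, y to its left, z up, the work surface at z = 0. Lengths are in m, angles in degrees, forces in N, time in s.
With the tool pointing down it reaches from about 0.4 to 0.825 m from the base axis. Payload 7 kg.
Tool frame: the origin (TCP) lies at the very end of the fingers, on their centre line; the grasp point (between the pads) lies hold_point_z behind it (hold_point_z is the distance from the TCP to the grasp point, in m); z points along the fingers, y is the direction in which the jaws open and shut (so a half turn about z gives the same grasp; the last joint's range is limited). The gripper opens to 88 mm and grips with 3 to 60 N. Pads are 19 mm wide; open, the fingers measure 130 mm over their backs; the gripper's body (78 mm by 193 mm) begins 47 mm behind the grasp point.
Start: joints at [-55.8, 20.546, 0.682, 0, -70.136, -16.507], TCP at [0.205, -0.643, 0.227] pointing down, gripper open.
Joint ranges: [-176.03, 176.03], [-82.01, 121.73], [-58.28, 71.71], [-173.87, 95.51], [-174.79, -0.11], [-173.66, 173.66]. Speed limits (degrees/s): [136.94, 136.94, 172.46, 180, 180, 180].

### API

Orientations are given as [roll, pitch, yaw] about the fixed x, y, z axes, in that order (R = Rz(yaw) Ry(pitch) Rx(roll)).
In Python, from plant import get_obs, snapshot, close_job, hold_point_z gives the robot as it stands. The module is installed in compiled form; this text tells all that it offers.
- The arm moves only by the tool jog_arm, never from a script. Its argument "commands" is a list of rows, each a list of 4 numbers: the shift along the world's x, y, z in mm, then the turn about the world's z in degrees. In form: [[x, y, z, turn], ...]. A call has exactly 10 rows; each row shifts and turns the commanded pose from where the row before left it; what a row does not reach is not made up. A row lasts 1/12 s, in which the tool goes at most 41.7 mm and 7.16 degrees, less where a joint would pass 70% of its speed; a pose out of reach is approached as far as the arm can. A call is refused whole if a number of a shift passes 41.7 or a number of a turn 7.16, either way. A call with a gripper value outside its range is refused whole. "fingers" is the finger opening in mm, from 0 to 87.6, set as the call begins (left out, the last holds). The fingers move at their own pace and stop on an object; the grip force is fixed at half the most. Time passes only in rows, so rows that do not move let the fingers close, or fill a call up. It gives the time, the measured TCP pose, the force and the opening at its end, in the units of the state.
- get_obs(): the state, without advancing time (a new reading comes with each control period).
- snapshot(name): name is "scene" or "top" or "wrist"; returns a dict with "image" (420x560x3 uint8, red, green, blue), "fov_y" (degrees; the focal length in pixels is half the picture's height over the tangent of half this angle, whatever the lens; pixels are square), "cx", "cy" (the principal point, pixels), "dist_coeffs" ([k1, k2, p1, p2, k3] as OpenCV has them; the pictures are not rectified), "rvec" (rotation vector, rad) and "tvec" (3), from world to camera coordinates, as OpenCV has them; the wrist camera has in their place "mount" (4x4, takes a point from camera to tool coordinates, whose origin is the TCP and whose axes are the flange's). Camera axes: x right, y down, z forward; pixel columns grow to the right and rows downward; lengths in m; the calibration is good to about 2 mm. A picture is of the moment at which its call begins: read the wrist's pose just before it. There is no depth.
- close_job(): hands the job in, once; it reports no verdict.
The state is a dict: "clock": time; "joint_pos": joint angles; "qvel": joint speeds; "tau": joint torques, N m; "tool_pos": TCP position; "orientation": TCP orientation; "force": force on the tool from outside, world axes, zero at the start; "moment": the same for the moment, N m; "opening": finger opening in m.
Only numpy, scipy, OpenCV 4.12 (cv2) and the standard library are available. Lean on these libraries where they do the work, as an engineer would, in place of code of your own. Each camera call takes 0.05 s, during which the arm holds its last target.

## Working session

There is one attempt and no reset: what is moved stays moved. The work goes in short steps, Python scripts to look and compute and a tool call to move; the robot and the scene stay as the last step left them, time stands still between calls to the robot, and variables do not carry over. Pictures are saved under pics/ and viewed, and the job is handed in when it is done.

Besides the shell and the picture viewer there is one more tool, called after "Request:" as name(argument=value, ...), one argument or row to a line, values as JSON. jog_arm: Moves the arm, as the interface text tells. Its arguments: {"type":"object","properties":{"commands":{"type":"array","items":{"type":"array","items":{"type":"number"}}},"fingers":{"type":"number"}},"required":["commands"]}

```bash
mkdir -p pics
cat > h.py <<'E'
import numpy as np,cv2
from plant import get_obs,snapshot,close_job,hold_point_z
def save(n,f):
    o=get_obs(); s=snapshot(n); cv2.imwrite('pics/'+f,s['image'][:,:,::-1])
    s['obs']=o; np.save('pics/'+f+'.npy',s,allow_pickle=True); return s
E
python3 - <<'E'
from h import *
print(get_obs(),hold_point_z)
for n in['scene','top','wrist']:
    s=save(n,n+'0.png'); print({k:v for k,v in s.items() if k not in('image','obs')})
E
```

```text
{'clock': 0.0, 'joint_pos': array([-5.57988225e+01,  2.05926148e+01,  6.32493773e-01, -2.04743471e-02,
       -7.01362087e+01, -1.65062790e+01]), 'qvel': array([-0.04936166, -0.03200007,  0.00647411,  0.09389657, -0.00756265,
       -0.0327037 ]), 'tau': array([-2.50326171e-03, -5.82717633e+01,  2.93052560e+01,  6.99668258e+00,
        6.67315442e-03, -2.11327315e-04]), 'tool_pos': array([ 0.20497689, -0.64259514,  0.22559854]), 'orientation': array([ 1.79902171e+02, -8.91820656e-03, -1.62312067e+02]), 'force': array([-0.35156031, -0.33255297,  0.34761302]), 'moment': array([-0.0403332 , -0.04610251,  0.01845877]), 'opening': 0.08786786564734382} 0.0188
{'fov_y': 48.954835622761486, 'cx': 288.1529848741732, 'cy': 216.67026615476738, 'dist_coeffs': array([-0.07378277,  0.        ,  0.        ,  0.        ,  0.        ]), 'rvec': array([ 0.99373126,  2.70415696, -0.69763755]), 'tvec': array([ 0.46118689, -0.28454026,  1.15194063])}
{'fov_y': 56.62425942740449, 'cx': 282.17364537700206, 'cy': 210.1606201731686, 'dist_coeffs': array([-0.09500724,  0.        ,  0.        ,  0.        ,  0.        ]), 'rvec': array([ 2.17927454, -2.20603935,  0.10190089]), 'tvec': array([-0.03682654,  0.58812053,  0.87726488])}
{'fov_y': 66.57856795265957, 'cx': 278.8307322496428, 'cy': 209.67425104166026, 'dist_coeffs': array([-0.00244847,  0.        ,  0.        ,  0.        ,  0.        ]), 'mount': array([[-1.41284086e-04, -9.61774727e-01, -2.73841843e-01,
         7.33694233e-02],
       [ 9.99999865e-01,  9.45948341e-07, -5.19255403e-04,
         3.06327856e-04],
       [ 4.99665763e-04, -2.73841880e-01,  9.61774597e-01,
        -1.58549308e-01],
       [ 0.00000000e+00,  0.00000000e+00,  0.00000000e+00,
         1.00000000e+00]])}
```

View pics/scene0.png

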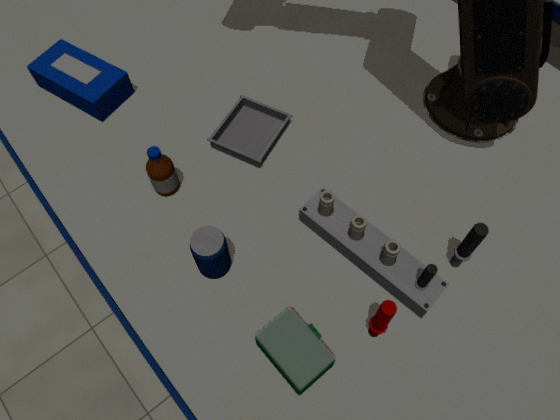

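View pics/top0.png

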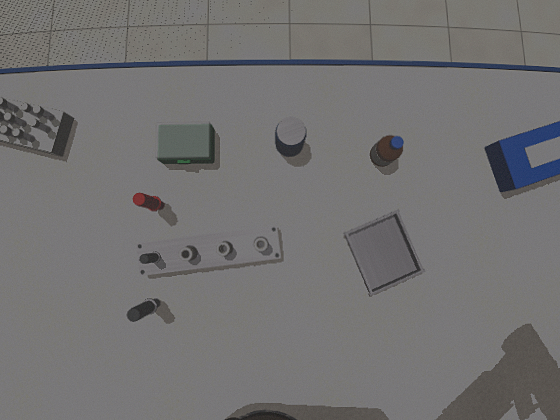

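View pics/wrist0.png

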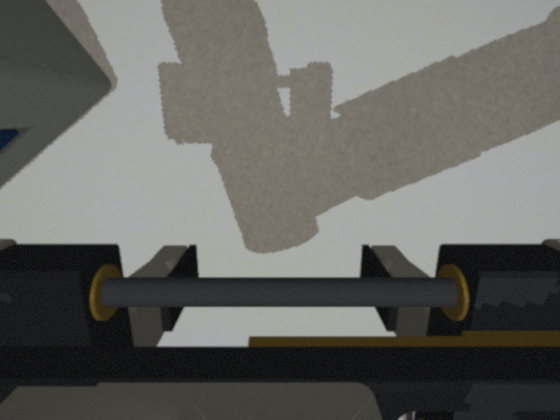

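The top view shows the block at about (140-282, 228-278) with the gauge in its left end, the tray at (384,252), a red look-alike at (148,201) and a bigger dark one at (143,310). I'll zoom in to localize them.

Run:
```python
from h import *
a=cv2.imread('pics/top0.png'); c=a[215:325,120:290]; c=cv2.resize(c,None,fx=4.7,fy=4.7,interpolation=cv2.INTER_CUBIC)
cv2.imwrite('pics/t_z.png',np.clip(c*1.8,0,255).astype('uint8'))
c=a[200:305,330:435]; cv2.imwrite('pics/t_tray.png',np.clip(1.8*cv2.resize(c,None,fx=5,fy=5,interpolation=cv2.INTER_CUBIC),0,255).astype('uint8'))
a=cv2.imread('pics/scene0.png'); c=a[180:320,290:490]; cv2.imwrite('pics/s_z.png',np.clip(1.8*cv2.resize(c,None,fx=4,fy=4,interpolation=cv2.INTER_CUBIC),0,255).astype('uint8'))
```

```text
(no output)
```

View pics/t_z.png

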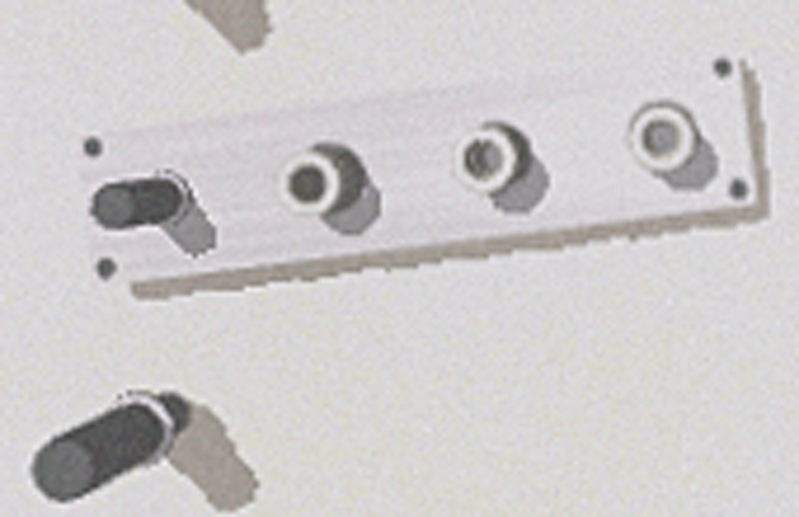

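View pics/t_tray.png

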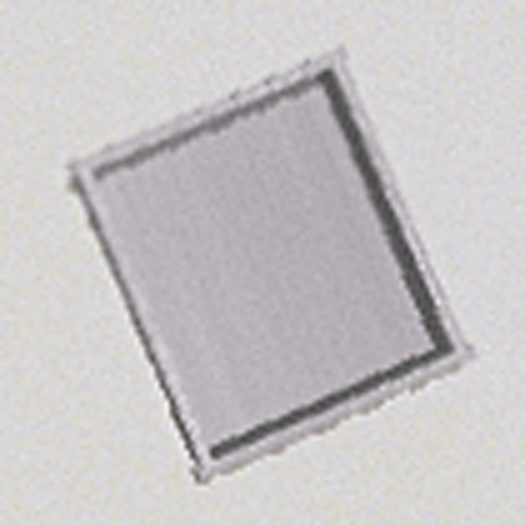

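View pics/s_z.png

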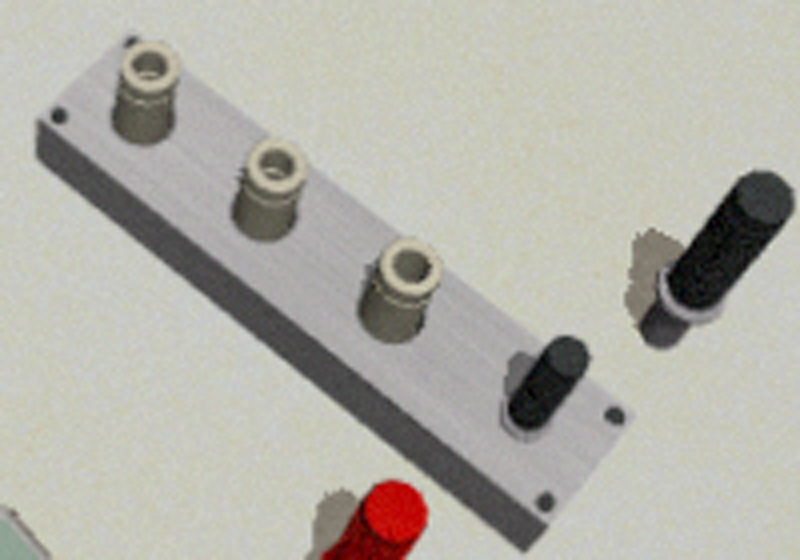

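```bash
cat >> h.py <<'E'
def cam(s):
    h=s['image'].shape[0]; f=h/2/np.tan(np.radians(s['fov_y'])/2)
    K=np.array([[f,0,s['cx']],[0,f,s['cy']],[0,0,1]])
    if 'rvec' in s:
        R=cv2.Rodrigues(s['rvec'])[0]; t=np.array(s['tvec']); return K,R,t
    from scipy.spatial.transform import Rotation as Ro
    o=s['obs']; T=np.eye(4); T[:3,:3]=Ro.from_euler('xyz',o['orientation'],degrees=True).as_matrix(); T[:3,3]=o['tool_pos']
    M=np.linalg.inv(T@s['mount']); return K,M[:3,:3],M[:3,3]
def onplane(s,px,z):
    K,R,t=cam(s); u=cv2.undistortPoints(np.array(px,float).reshape(-1,1,2),K,s['dist_coeffs']).reshape(-1,2)
    d=np.c_[u,np.ones(len(u))]@R; c=-R.T@t
    return c+d*((z-c[2])/d[:,2])[:,None]
def load(f): return np.load('pics/'+f+'.npy',allow_pickle=True).item()
def proj(s,P):
    K,R,t=cam(s); return cv2.projectPoints(np.array(P,float).reshape(-1,1,3),cv2.Rodrigues(R)[0],t,K,s['dist_coeffs'])[0].reshape(-1,2)
E
python3 - <<'E'
from h import *
np.set_printoptions(precision=4,suppress=True)
T=load('top0.png');S=load('scene0.png')
z=lambda l,k,o:(np.array(l,float)+.5)/k-.5+np.array(o)
tt=lambda l:z(l,4.7,(120,215)); ss=lambda l:z(l,4,(290,180))
print('handle',onplane(T,tt([(118,205)]),.121),onplane(S,ss([(571,356)]),.121))
a=onplane(T,tt([(308,182),(488,158),(662,138)]),.095);b=onplane(S,ss([(411,266),(276,167),(150,72)]),.095);print('rims',a,b)
b1=onplane(T,tt([(93,147),(106,268),(722,67),(738,189)]),.045);b2=onplane(S,ss([(545,502),(615,416),(60,116),(132,43)]),.045);print('bolts',b1,b2)
for b in(b1,b2):
    d=(b[2]+b[3]-b[0]-b[1])/2; c=b.mean(0); d/=np.linalg.norm(d); print('ctr',c,'dir',np.degrees(np.arctan2(d[1],d[0])))
    for k in(-120,-40,40,120): print(c+d*k/1000)
tr=onplane(T,z([(342,52),(470,352),(204,475),(78,170)],5,(330,200)),.03);print('tray',tr,tr.mean(0))
E
```

```text
handle [[0.4848 0.2408 0.121 ]] [[0.4811 0.2437 0.121 ]]
rims [[0.4934 0.1631 0.095 ]
 [0.5033 0.0821 0.095 ]
 [0.5114 0.0041 0.095 ]] [[0.4902 0.1623 0.095 ]
 [0.5014 0.0842 0.095 ]
 [0.5113 0.0063 0.095 ]]
bolts [[ 0.5091  0.2787  0.045 ]
 [ 0.4514  0.272   0.045 ]
 [ 0.5442 -0.023   0.045 ]
 [ 0.4861 -0.0299  0.045 ]] [[ 0.5057  0.2774  0.045 ]
 [ 0.448   0.271   0.045 ]
 [ 0.541  -0.0241  0.045 ]
 [ 0.4827 -0.0328  0.045 ]]
ctr [0.4977 0.1245 0.045 ] dir -83.40254798856311
[0.4839 0.2437 0.045 ]
[0.4931 0.1642 0.045 ]
[0.5023 0.0847 0.045 ]
[0.5115 0.0053 0.045 ]
ctr [0.4943 0.1229 0.045 ] dir -83.40734299364259
[0.4806 0.2421 0.045 ]
[0.4898 0.1626 0.045 ]
[0.4989 0.0832 0.045 ]
[0.5081 0.0037 0.045 ]
tray [[ 0.5843 -0.3126  0.03  ]
 [ 0.4446 -0.369   0.03  ]
 [ 0.3916 -0.2427  0.03  ]
 [ 0.5316 -0.1875  0.03  ]] [ 0.488  -0.2779  0.03  ]
```

Run:
```python
from h import *
np.set_printoptions(precision=3,suppress=True)
T=load('top0.png');S=load('scene0.png')
z=lambda l,k,o:(np.array(l,float)+.5)/k-.5+np.array(o)
tt=lambda l:z(l,4.7,(120,215)); ss=lambda l:z(l,4,(290,180))
def tri(a,b):
    P=[];
    for s,p in((T,a),(S,b)):
        q=[onplane(s,[p],h)[0] for h in(0,.3)]; P.append(q)
    A=[];B=[]
    (p0,p1),(q0,q1)=P; u=p1-p0;v=q1-q0
    x=np.linalg.lstsq(np.c_[u,-v],q0-p0,rcond=None)[0]; return (p0+u*x[0]+q0+v*x[1])/2
print('dark top',tri(tt([(62,470)])[0],ss([(764,197)])[0]),'dark base',onplane(T,tt([(175,410)]),0))
print('red top',tri((139,199),ss([(393,507)])[0]))
print('tip',tri((187,124),(289,309)),'can',onplane(T,[(291,131)],.11))
print('handle',tri(tt([(118,205)])[0],ss([(571,356)])[0]))
```

```text
dark top [0.376 0.253 0.156] dark base [[0.377 0.252 0.   ]]
red top [0.603 0.243 0.153]
tip [0.739 0.146 0.187] can [[ 0.749 -0.063  0.11 ]]
handle [0.483 0.242 0.122]
```

Request:
jog_arm(
  commands=[
    [24, 29, 0, -1.1],
    [24, 29, 0, -1.1],
    [24, 29, 0, -1.1],
    [24, 29, 0, -1.1],
    [24, 29, 0, -1.1],
    [24, 29, 0, -1.1],
    [24, 29, 0, -1.1],
    [24, 29, 0, -1.1],
    [24, 29, 0, -1.1],
    [24, 29, 0, -1.1],
  ],
  fingers=44,
)

```text
clock: 0.98
tool_pos: [0.4459, -0.3513, 0.2266]
orientation: [180.0, 0.0, -173.4]
force: [0.2, -0.4, 0.3]
opening: 0.044
```

Request:
jog_arm(
  commands=[
    [5, 38, 0, 0],
    [5, 38, 0, 0],
    [5, 38, 0, 0],
    [5, 38, 0, 0],
    [5, 38, 0, 0],
    [5, 38, 0, 0],
    [5, 38, 0, 0],
    [5, 38, 0, 0],
    [5, 38, 0, 0],
    [5, 38, 0, 0],
  ],
)

```text
clock: 1.82
tool_pos: [0.4948, 0.0289, 0.2267]
orientation: [180.0, 0.0, -173.3]
force: [1.2, 0.4, 0.4]
opening: 0.0434
```

Request:
jog_arm(
  commands=[
    [0, 38, 0, 0],
    [0, 38, 0, 0],
    [0, 20, 0, 0],
    [0, 0, 0, 0],
    [0, 0, 0, 0],
    [0, 0, 0, 0],
    [0, 0, 0, 0],
    [0, 0, 0, 0],
    [0, 0, 0, 0],
    [0, 0, 0, 0],
  ],
)

```text
clock: 2.65
tool_pos: [0.4952, 0.1223, 0.2267]
orientation: [180.0, 0.0, -173.4]
force: [0.2, 0.3, 0.3]
opening: 0.0441
```

Run:
```python
from h import *
np.set_printoptions(precision=4,suppress=True)
s=save('wrist','w1.png'); print(s['obs'])
cv2.imwrite('pics/w1b.png',np.clip(cv2.resize(s['image'][:,:,::-1],None,fx=1.4,fy=1.4)*1.5,0,255).astype('uint8'))
```

```text
{'clock': 2.65, 'joint_pos': array([  35.9602,    4.8881,  -19.7816,   -0.0006,  -65.3178, -119.3309]), 'qvel': array([ 0.2807,  0.151 ,  0.1297, -0.0418, -0.0208,  0.0352]), 'tau': array([  0.0124, -35.2443,  28.2206,   6.6785,  -0.0879,   0.0028]), 'tool_pos': array([0.4952, 0.1223, 0.2267]), 'orientation': array([ 179.9934,    0.0106, -173.3709]), 'force': array([0.2455, 0.3062, 0.3011]), 'moment': array([ 0.0102, -0.0099,  0.0357]), 'opening': 0.04412027566989084}
```

View pics/w1b.png

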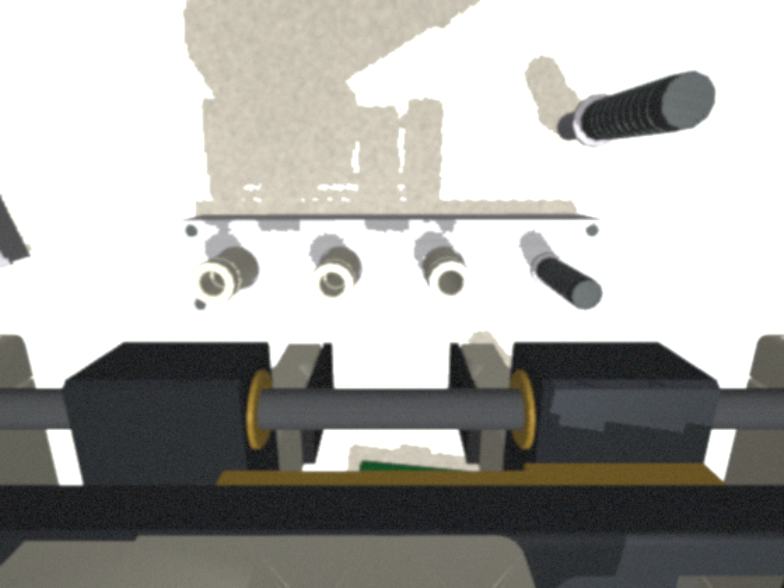

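Run:
```python
from h import *
a=cv2.imread('pics/w1.png'); c=a[150:235,120:450]; cv2.imwrite('pics/w1z.png',np.clip(cv2.resize(c[:,0:165],None,fx=4.8,fy=4.8,interpolation=cv2.INTER_CUBIC)*.9,0,255).astype('uint8'))
cv2.imwrite('pics/w1y.png',cv2.resize(c[:,165:],None,fx=4.8,fy=4.8,interpolation=cv2.INTER_CUBIC))
```

```text
(no output)
```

View pics/w1z.png

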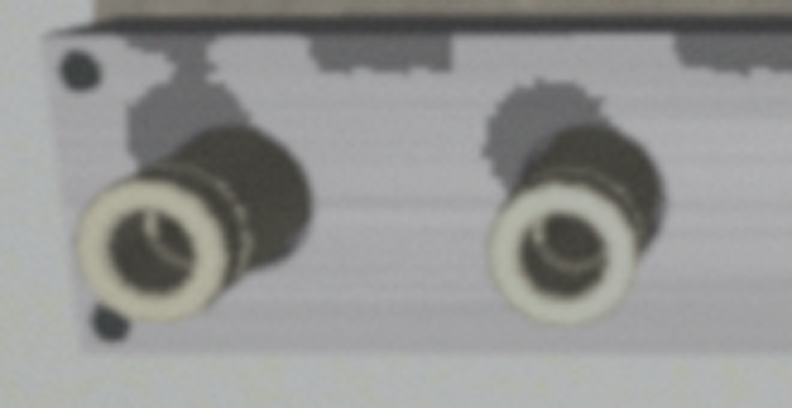

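View pics/w1y.png

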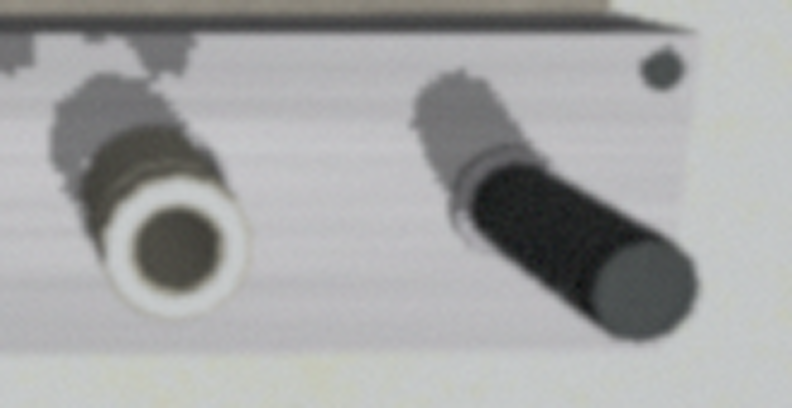

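Run:
```python
from h import *
np.set_printoptions(precision=4,suppress=True)
s=load('w1.png')
z=lambda l:(np.array(l,float)+.5)/4.8-.5+np.array((120,150))
r=onplane(s,z([(151,249),(563,252),(968,247)]),.095); g=onplane(s,z([(1437,288)]),.121)
b=onplane(s,z([(80,71),(111,323),(1453,69)]),.045)
print(r[::-1],g,b)
print('steps',np.diff(r,axis=0),g-r[2]); d=b[2]-b[0]; print(np.degrees(np.arctan2(d[1],d[0])),np.linalg.norm(d))
```

```text
[[0.4914 0.1621 0.095 ]
 [0.5016 0.0837 0.095 ]
 [0.5102 0.0038 0.095 ]] [[0.483  0.2424 0.121 ]] [[ 0.4862 -0.0312  0.045 ]
 [ 0.5443 -0.0244  0.045 ]
 [ 0.4507  0.271   0.045 ]]
steps [[-0.0087  0.08    0.    ]
 [-0.0101  0.0784  0.    ]] [[-0.0084  0.0803  0.026 ]]
96.70667313297481 0.30421859416588504
```

Request:
jog_arm(
  commands=[
    [-3, 30, 0, 0],
    [-3, 30, 0, 0],
    [-3, 30, 0, 0],
    [-3, 30, 0, 0],
    [0, 0, -20, 0],
    [0, 0, -20, 0],
    [0, 0, -20, 0],
    [0, 0, -20, 0],
    [0, 0, 0, 0],
    [0, 0, 0, 0],
  ],
)

```text
clock: 3.53
tool_pos: [0.4829, 0.2424, 0.1461]
orientation: [-179.9, -0.1, -173.3]
force: [-0.0, 0.5, 1.8]
opening: 0.0443
```

Run:
```python
from h import *
s=save('wrist','w2.png'); print(s['obs']['tool_pos'],s['obs']['orientation'])
cv2.imwrite('pics/w2b.png',np.clip(cv2.resize(s['image'][:,:,::-1],None,fx=1.4,fy=1.4)*1.3,0,255).astype('uint8'))
print(proj(s,[[.483,.2424,.121]])*1.4)
```

```text
[0.48288175 0.24236519 0.14611959] [-1.79907035e+02 -9.11577452e-02 -1.73314329e+02]
[[389.86620426 340.11285063]]
```

View pics/w2b.png

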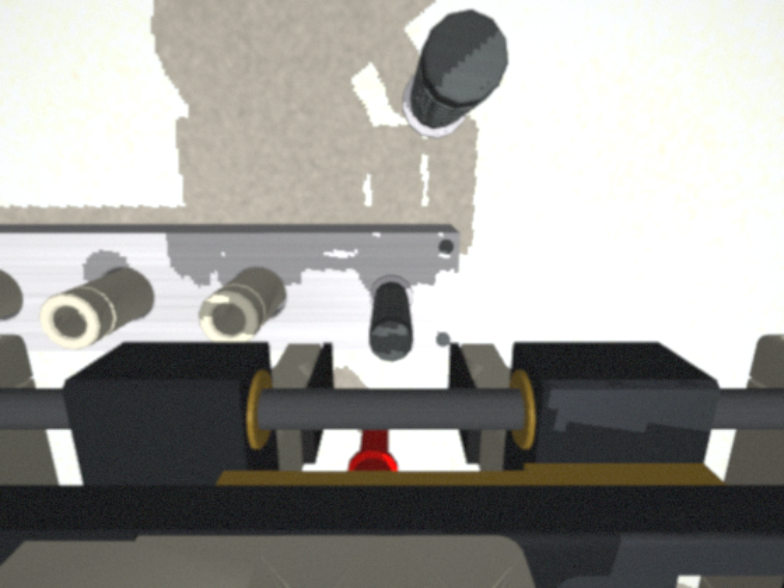

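The handle top is at (391,341), against a predicted (390,340), so I'm aligned. I'll go down and grip.

Request:
jog_arm(
  commands=[
    [0, 0, -18, 0],
    [0, 0, -18, 0],
    [0, 0, -18, 0],
    [0, 0, -15, 0],
    [0, 0, -8, 0],
    [0, 0, -4, 0],
    [0, 0, 0, 0],
    [0, 0, 0, 0],
    [0, 0, 0, 0],
    [0, 0, 0, 0],
  ],
)

```text
clock: 4.42
tool_pos: [0.4836, 0.2434, 0.0666]
orientation: [179.9, 0.1, -173.3]
force: [-0.1, -0.4, 0.0]
opening: 0.0436
```

Request:
jog_arm(
  commands=[
    [0, 0, 0, 0],
    [0, 0, 0, 0],
    [0, 0, 0, 0],
    [0, 0, 0, 0],
    [0, 0, 0, 0],
    [0, 0, 0, 0],
    [0, 0, 0, 0],
    [0, 0, 0, 0],
    [0, 0, 0, 0],
    [0, 0, 0, 0],
  ],
  fingers=5,
)

```text
clock: 5.25
tool_pos: [0.4831, 0.2429, 0.0656]
orientation: [-180.0, 0.0, -173.3]
force: [-0.4, -0.2, 1.9]
opening: 0.0198
```

Request:
jog_arm(
  commands=[
    [0, 0, 10, 0],
    [0, 0, 25, 0],
    [0, 0, 25, 0],
    [0, 0, 25, 0],
    [0, 0, 20, 0],
    [2.5, -25, 0, 0],
    [2.5, -25, 0, 0],
    [2.5, -20, 0, 0],
    [1, -10, 0, 0],
    [0, 0, 0, 0],
  ],
)

```text
clock: 6.08
tool_pos: [0.4914, 0.1612, 0.171]
orientation: [180.0, -0.0, -173.4]
force: [0.4, 0.1, -2.0]
opening: 0.0197
```

Run:
```python
from h import *
s=save('wrist','w3.png'); print(s['obs']['tool_pos'],s['obs']['orientation'],s['obs']['force'])
cv2.imwrite('pics/w3b.png',np.clip(cv2.resize(s['image'][:,:,::-1],None,fx=1.4,fy=1.4)*1.3,0,255).astype('uint8'))
t=save('scene','s3.png')
c=s['image'][:,:,::-1]
a=t['image'][:,:,::-1][170:310,290:470]; cv2.imwrite('pics/s3z.png',np.clip(1.8*cv2.resize(a,None,fx=4,fy=4,interpolation=cv2.INTER_CUBIC),0,255).astype('uint8'))
```

```text
[0.49137204 0.16123713 0.17096449] [ 1.79996642e+02 -1.19621983e-02 -1.73415860e+02] [ 0.35576442  0.1370231  -2.02091029]
```

View pics/w3b.png

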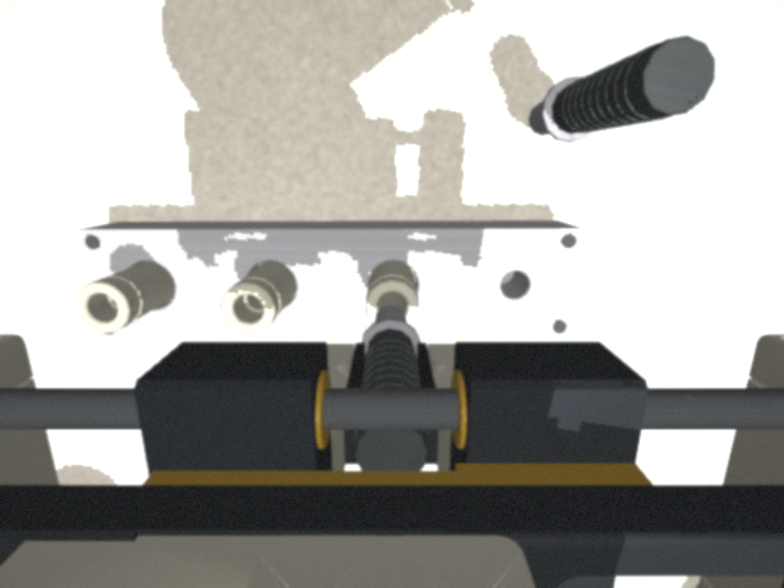

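View pics/s3z.png

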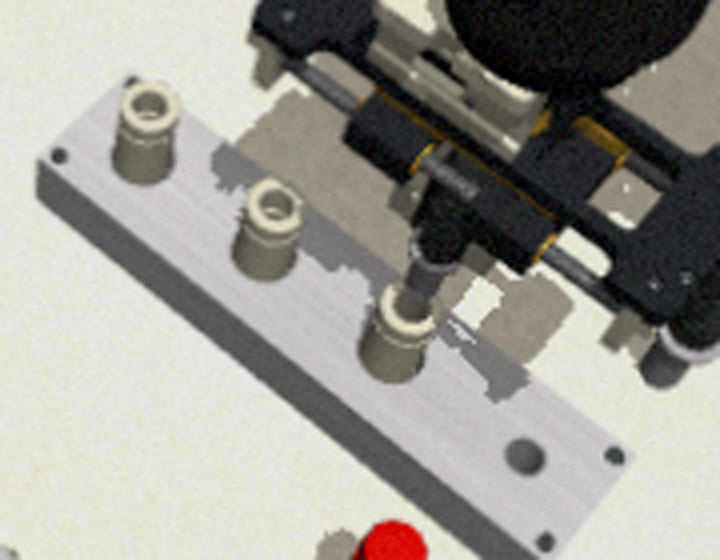

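Request:
jog_arm(
  commands=[
    [0, 0, -8, 0],
    [0, 0, -6, 0],
    [0, 0, -3, 0],
    [0, 0, -2, 0],
    [0, 0, -2, 0],
    [0, 0, -2, 0],
    [0, 0, -2, 0],
    [0, 0, 0, 0],
    [0, 0, 0, 0],
    [0, 0, 0, 0],
  ],
)

```text
clock: 7.02
tool_pos: [0.4917, 0.1629, 0.1457]
orientation: [180.0, 0.0, -173.3]
force: [-0.7, 0.0, -0.8]
opening: 0.0197
```

Request:
jog_arm(
  commands=[
    [0, 0, -3, 0],
    [0, 0, -3, 0],
    [0, 0, -3, 0],
    [0, 0, -3, 0],
    [0, 0, -1, 0],
    [0, 0, -1, 0],
    [0, 0, -1, 0],
    [0, 0, -1, 0],
    [0, 0, 0, 0],
    [0, 0, 0, 0],
  ],
)

```text
clock: 7.85
tool_pos: [0.4916, 0.163, 0.1296]
orientation: [180.0, -0.0, -173.3]
force: [0.1, -0.6, -1.7]
opening: 0.0194
```

Request:
jog_arm(
  commands=[
    [0, 0, -1, 0],
    [0, 0, -1, 0],
    [0, 0, -1, 0],
    [0, 0, -1, 0],
    [0, 0, 0, 0],
    [0, 0, 0, 0],
    [0, 0, 0, 0],
    [0, 0, 0, 0],
    [0, 0, 0, 0],
    [0, 0, 0, 0],
  ],
)

```text
clock: 8.68
tool_pos: [0.4916, 0.1629, 0.1256]
orientation: [180.0, -0.0, -173.3]
force: [-0.6, -0.2, -2.4]
opening: 0.0196
```

Request:
jog_arm(
  commands=[
    [0, 0, -2, 0],
    [0, 0, -2, 0],
    [0, 0, -2, 0],
    [0, 0, -1, 0],
    [0, 0, -1, 0],
    [0, 0, -1, 0],
    [0, 0, -0.5, 0],
    [0, 0, 0, 0],
    [0, 0, 0, 0],
    [0, 0, 0, 0],
  ],
)

```text
clock: 9.52
tool_pos: [0.4916, 0.1629, 0.1161]
orientation: [180.0, 0.0, -173.3]
force: [-0.1, -0.1, -1.7]
opening: 0.0194
```

Request:
jog_arm(
  commands=[
    [0, 0, -0.5, 0],
    [0, 0, -0.5, 0],
    [0, 0, -0.5, 0],
    [0, 0, 0, 0],
    [0, 0, 0, 0],
    [0, 0, 0, 0],
    [0, 0, 0, 0],
    [0, 0, 0, 0],
    [0, 0, 0, 0],
    [0, 0, 0, 0],
  ],
)

```text
clock: 10.35
tool_pos: [0.4921, 0.163, 0.1156]
orientation: [180.0, 0.1, -173.3]
force: [-2.1, -1.1, 6.1]
opening: 0.0196
```

Pocket 1: the gauge went in fully and pressed on the rim with about 8 N at 36 mm depth, so that adapter is sound. Next, pocket 2.

Request:
jog_arm(
  commands=[
    [0, 0, 6, 0],
    [0, 0, 12, 0],
    [0, 0, 12, 0],
    [0, 0, 13, 0],
    [0, 0, 13, 0],
    [2.5, -20, 0, 0],
    [2.5, -25, 0, 0],
    [2.5, -20, 0, 0],
    [2.2, -14.2, 0, 0],
    [0, 0, 0, 0],
  ],
)

```text
clock: 11.18
tool_pos: [0.5012, 0.0818, 0.1708]
orientation: [-180.0, -0.0, -173.4]
force: [-1.1, 0.2, -2.0]
opening: 0.0191
```

Run:
```python
from h import *
s=save('wrist','w4.png'); print(s['obs']['tool_pos'],s['obs']['orientation'],s['obs']['force'])
c=s['image'][:,:,::-1][150:260,200:360]
cv2.imwrite('pics/w4b.png',np.clip(cv2.resize(c,None,fx=4.5,fy=4.5,interpolation=cv2.INTER_CUBIC)*1.2,0,255).astype('uint8'))
```

```text
[0.50119102 0.0817904  0.17075883] [-1.79992831e+02 -1.26990241e-02 -1.73409037e+02] [-1.07330954  0.19881475 -2.02414903]
```

View pics/w4b.png

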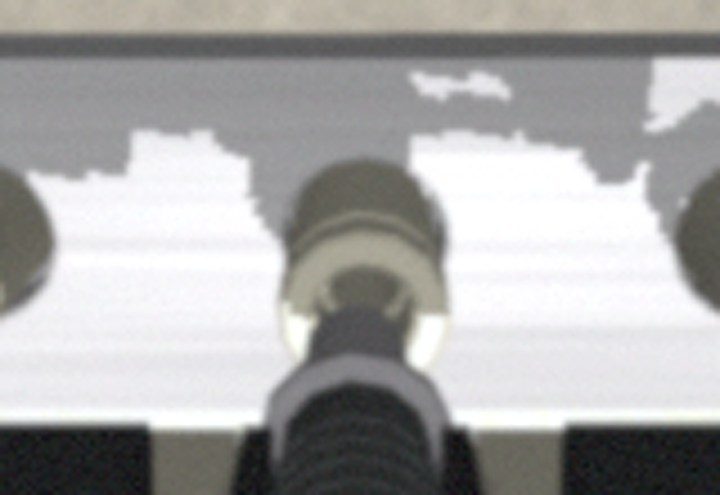

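Request:
jog_arm(
  commands=[
    [0, 0, -8, 0],
    [0, 0, -6, 0],
    [0, 0, -3, 0],
    [0, 0, -2, 0],
    [0, 0, -2, 0],
    [0, 0, -2, 0],
    [0, 0, -2, 0],
    [0, 0, 0, 0],
    [0, 0, 0, 0],
    [0, 0, 0, 0],
  ],
)

```text
clock: 12.07
tool_pos: [0.5014, 0.0837, 0.1457]
orientation: [180.0, 0.0, -173.3]
force: [0.1, -0.6, -1.5]
opening: 0.0197
```

Request:
jog_arm(
  commands=[
    [0, 0, -3, 0],
    [0, 0, -3, 0],
    [0, 0, -3, 0],
    [0, 0, -2, 0],
    [0, 0, -1, 0],
    [0, 0, -0.5, 0],
    [0, 0, -0.5, 0],
    [0, 0, 0, 0],
    [0, 0, 0, 0],
    [0, 0, 0, 0],
  ],
)

```text
clock: 12.9
tool_pos: [0.5013, 0.0838, 0.1326]
orientation: [180.0, 0.0, -173.3]
force: [-0.7, 0.5, -2.3]
opening: 0.0194
```

Request:
jog_arm(
  commands=[
    [0, 0, -1, 0],
    [0, 0, -0.5, 0],
    [0, 0, -0.5, 0],
    [0, 0, -0.5, 0],
    [0, 0, -0.5, 0],
    [0, 0, 0, 0],
    [0, 0, 0, 0],
    [0, 0, 0, 0],
    [0, 0, 0, 0],
    [0, 0, 0, 0],
  ],
)

```text
clock: 13.73
tool_pos: [0.5016, 0.0838, 0.1299]
orientation: [180.0, 0.0, -173.3]
force: [-0.6, -0.6, 4.4]
opening: 0.0196
```

Request:
jog_arm(
  commands=[
    [0, 0, -0.5, 0],
    [0, 0, 0, 0],
    [0, 0, 0, 0],
    [0, 0, 0, 0],
    [0, 0, 0, 0],
    [0, 0, 0, 0],
    [0, 0, 0, 0],
    [0, 0, 0, 0],
    [0, 0, 0, 0],
    [0, 0, 0, 0],
  ],
)

```text
clock: 14.57
tool_pos: [0.5019, 0.0839, 0.1297]
orientation: [180.0, 0.1, -173.3]
force: [-0.2, 0.1, 6.8]
opening: 0.0196
```

Request:
jog_arm(
  commands=[
    [0, 0, 6, 0],
    [0, 0, 12, 0],
    [0, 0, 12, 0],
    [0, 0, 11.5, 0],
    [2.3, -20, 0, 0],
    [2.3, -25, 0, 0],
    [2.3, -20, 0, 0],
    [2, -14.5, 0, 0],
    [0, 0, 0, 0],
    [0, 0, 0, 0],
  ],
)

```text
clock: 15.4
tool_pos: [0.5097, 0.0037, 0.1701]
orientation: [180.0, -0.1, -173.4]
force: [0.1, 1.3, -2.4]
opening: 0.0196
```

Run:
```python
from h import *
s=save('wrist','w5.png'); print(s['obs']['tool_pos'],s['obs']['orientation'],s['obs']['force'])
c=s['image'][:,:,::-1][150:260,200:360]
cv2.imwrite('pics/w5b.png',np.clip(cv2.resize(c,None,fx=4.5,fy=4.5,interpolation=cv2.INTER_CUBIC)*1.2,0,255).astype('uint8'))
```

```text
[0.50967859 0.00365973 0.17010252] [ 1.79990592e+02 -7.06366065e-02 -1.73414425e+02] [ 0.10368965  1.3006664  -2.41791018]
```

View pics/w5b.png

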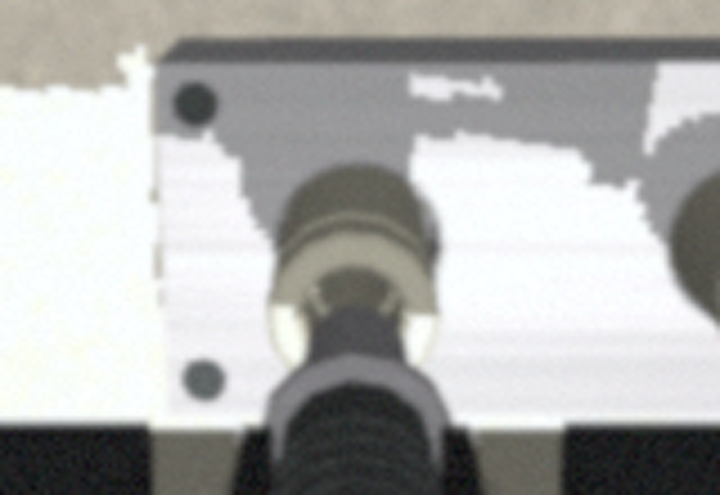

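Pocket 2 stopped hard at about 21 mm with roughly 9 N, so it is tight. The gauge is centred over pocket 3, so I'll go down there.

Request:
jog_arm(
  commands=[
    [0, 0, -8, 0],
    [0, 0, -6, 0],
    [0, 0, -3, 0],
    [0, 0, -2, 0],
    [0, 0, -2, 0],
    [0, 0, -2, 0],
    [0, 0, -2, 0],
    [0, 0, 0, 0],
    [0, 0, 0, 0],
    [0, 0, 0, 0],
  ],
)

```text
clock: 16.28
tool_pos: [0.5103, 0.0042, 0.1457]
orientation: [180.0, 0.0, -173.3]
force: [0.9, 0.4, -1.5]
opening: 0.0192
```

Request:
jog_arm(
  commands=[
    [0, 0, -3, 0],
    [0, 0, -3, 0],
    [0, 0, -3, 0],
    [0, 0, -2, 0],
    [0, 0, -1, 0],
    [0, 0, -0.5, 0],
    [0, 0, -0.5, 0],
    [0, 0, 0, 0],
    [0, 0, 0, 0],
    [0, 0, 0, 0],
  ],
)

```text
clock: 17.12
tool_pos: [0.5103, 0.0043, 0.1326]
orientation: [180.0, 0.0, -173.3]
force: [-0.1, 0.4, -1.8]
opening: 0.0193
```

Request:
jog_arm(
  commands=[
    [0, 0, -0.5, 0],
    [0, 0, -0.5, 0],
    [0, 0, -0.5, 0],
    [0, 0, -0.5, 0],
    [0, 0, -0.5, 0],
    [0, 0, 0, 0],
    [0, 0, 0, 0],
    [0, 0, 0, 0],
    [0, 0, 0, 0],
    [0, 0, 0, 0],
  ],
)

```text
clock: 17.95
tool_pos: [0.5104, 0.0043, 0.1302]
orientation: [-180.0, 0.0, -173.3]
force: [-0.5, 0.3, 1.0]
opening: 0.0192
```

Request:
jog_arm(
  commands=[
    [0, 0, -0.5, 0],
    [0, 0, -0.5, 0],
    [0, 0, 0, 0],
    [0, 0, 0, 0],
    [0, 0, 0, 0],
    [0, 0, 0, 0],
    [0, 0, 0, 0],
    [0, 0, 0, 0],
    [0, 0, 0, 0],
    [0, 0, 0, 0],
  ],
)

```text
clock: 18.78
tool_pos: [0.5107, 0.0042, 0.1298]
orientation: [-180.0, 0.1, -173.3]
force: [-1.5, -1.1, 7.3]
opening: 0.0195
```

Pocket 3 stops hard at about 21 mm with roughly 9 N, so it is tight too. I'll take the gauge back to pocket 1.

Request:
jog_arm(
  commands=[
    [0, 0, 6, 0],
    [0, 0, 12, 0],
    [0, 0, 12, 0],
    [0, 0, 12, 0],
    [-3, 25, 0, 0],
    [-4, 35, 0, 0],
    [-4, 35, 0, 0],
    [-4, 35, 0, 0],
    [-3.6, 28.7, 0, 0],
    [0, 0, 0, 0],
  ],
)

```text
clock: 19.62
tool_pos: [0.4913, 0.1671, 0.1711]
orientation: [179.9, 0.0, -173.1]
force: [0.3, -0.4, -1.5]
opening: 0.0194
```

Request:
jog_arm(
  commands=[
    [0, 0, 0, 0],
    [0, 0, -8, 0],
    [0, 0, -6, 0],
    [0, 0, -3, 0],
    [0, 0, -2, 0],
    [0, 0, -2, 0],
    [0, 0, -2, 0],
    [0, 0, -2, 0],
    [0, 0, 0, 0],
    [0, 0, 0, 0],
  ],
)

```text
clock: 20.45
tool_pos: [0.4917, 0.1629, 0.1461]
orientation: [-180.0, -0.0, -173.3]
force: [-0.7, 0.1, -1.8]
opening: 0.0197
```

Request:
jog_arm(
  commands=[
    [0, 0, -3, 0],
    [0, 0, -3, 0],
    [0, 0, -3, 0],
    [0, 0, -3, 0],
    [0, 0, -3, 0],
    [0, 0, -3, 0],
    [0, 0, -3, 0],
    [0, 0, -3, 0],
    [0, 0, -3, 0],
    [0, 0, 0, 0],
  ],
)

```text
clock: 21.28
tool_pos: [0.4913, 0.1628, 0.1183]
orientation: [-180.0, -0.0, -173.3]
force: [0.5, 0.8, -1.9]
opening: 0.0193
```

Request:
jog_arm(
  commands=[
    [0, 0, -1, 0],
    [0, 0, -1, 0],
    [0, 0, -0.5, 0],
    [0, 0, -0.5, 0],
    [0, 0, -0.5, 0],
    [0, 0, 0, 0],
    [0, 0, 0, 0],
    [0, 0, 0, 0],
    [0, 0, 0, 0],
    [0, 0, 0, 0],
  ],
)

```text
clock: 22.12
tool_pos: [0.4916, 0.163, 0.1156]
orientation: [180.0, 0.0, -173.3]
force: [0.2, -0.8, -0.5]
opening: 0.0196
```

Request:
jog_arm(
  commands=[
    [0, 0, -0.5, 0],
    [0, 0, 0, 0],
    [0, 0, 0, 0],
    [0, 0, 0, 0],
    [0, 0, 0, 0],
    [0, 0, 0, 0],
    [0, 0, 0, 0],
    [0, 0, 0, 0],
    [0, 0, 0, 0],
    [0, 0, 0, 0],
  ],
)

```text
clock: 22.95
tool_pos: [0.4919, 0.163, 0.1156]
orientation: [180.0, 0.0, -173.3]
force: [-0.9, -1.5, 5.1]
opening: 0.0198
```

Request:
jog_arm(
  commands=[
    [0, 0, 0, 0],
    [0, 0, 0, 0],
    [0, 0, 0, 0],
    [0, 0, 0, 0],
    [0, 0, 0, 0],
    [0, 0, 20, 0],
    [0, 0, 30, 0],
    [0, 0, 30, 0],
    [0, 0, 20, 0],
    [0, 0, 0, 0],
  ],
  fingers=44,
)

```text
clock: 23.78
tool_pos: [0.4938, 0.1641, 0.2198]
orientation: [179.8, 0.4, -173.3]
force: [0.6, 0.9, 0.6]
opening: 0.0437
```

Run:
```python
from h import *
s=save('wrist','w6.png'); print(s['obs']['tool_pos'],s['obs']['orientation'],s['obs']['force'])
t=save('scene','s6.png')
a=t['image'][:,:,::-1][150:310,290:470]; a=np.clip(1.8*cv2.resize(a,None,fx=3,fy=3,interpolation=cv2.INTER_CUBIC),0,255).astype('uint8')
cv2.imwrite('pics/s6z.png',a)
cv2.imwrite('pics/w6b.png',np.clip(cv2.resize(s['image'][:,:,::-1],None,fx=1.4,fy=1.4)*1.2,0,255).astype('uint8'))
```

```text
[0.49379759 0.16409375 0.2197518 ] [ 179.83745333    0.39454467 -173.26687558] [0.56860239 0.92935927 0.58535431]
```

View pics/s6z.png

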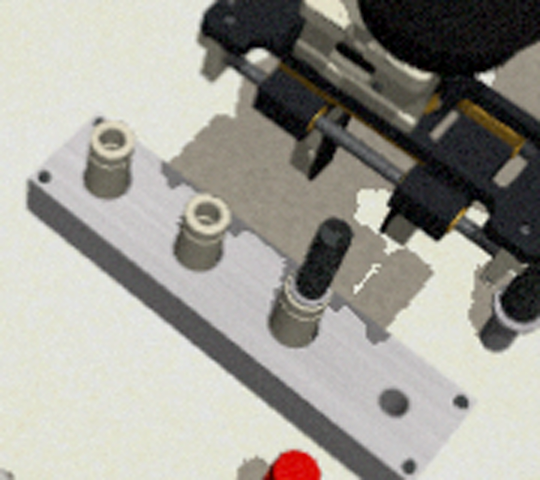

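View pics/w6b.png

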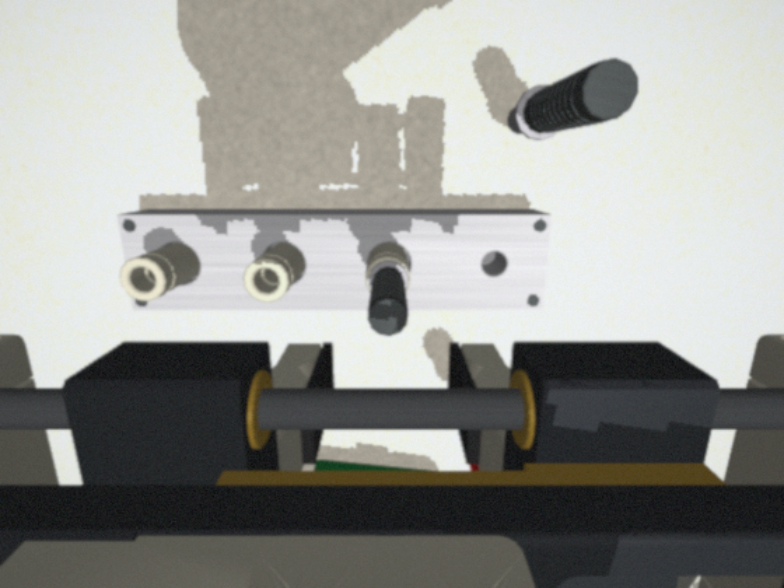

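Request:
jog_arm(
  commands=[
    [1.8, -15.9, 0, 6.9],
    [1.8, -15.9, 0, 6.9],
    [1.9, -15.9, 0, 6.9],
    [1.9, -15.9, 0, 6.9],
    [1.9, -15.9, 0, 6.9],
    [1.9, -15.9, 0, 6.9],
    [1.9, -15.9, 0, 6.9],
    [1.9, -15.9, 0, 6.9],
    [1.9, -15.9, 0, 6.9],
    [1.9, -15.9, 0, 6.9],
  ],
  fingers=60,
)

```text
clock: 24.72
tool_pos: [0.5097, 0.003, 0.2136]
orientation: [179.9, -0.1, -104.0]
force: [-0.2, -0.5, -0.1]
opening: 0.06
```

Request:
jog_arm(
  commands=[
    [0, 0, 0, 7],
    [0, 0, 0, 7],
    [0, 0, 0, 7],
    [0, 0, -10, 0],
    [0, 0, -20, 0],
    [0, 0, -20, 0],
    [0, 0, -20, 0],
    [0, 0, -10, 0],
    [0, 0, 0, 0],
    [0, 0, 0, 0],
  ],
)

```text
clock: 25.55
tool_pos: [0.51, 0.0038, 0.1344]
orientation: [179.9, -0.0, -83.4]
force: [-0.0, 0.3, 0.2]
opening: 0.0598
```

Run:
```python
from h import *
s=save('wrist','w7.png'); print(s['obs']['tool_pos'],s['obs']['orientation'],s['obs']['force'])
print(proj(s,[[.5105,.004,.095]])*1.4)
cv2.imwrite('pics/w7b.png',np.clip(cv2.resize(s['image'][:,:,::-1],None,fx=1.4,fy=1.4)*1.2,0,255).astype('uint8'))
```

```text
[0.51004643 0.00376237 0.13438795] [ 1.79891037e+02 -4.35977592e-02 -8.33933169e+01] [-0.00162949  0.32599344  0.19169296]
[[390.02474945 329.11985134]]
```

View pics/w7b.png

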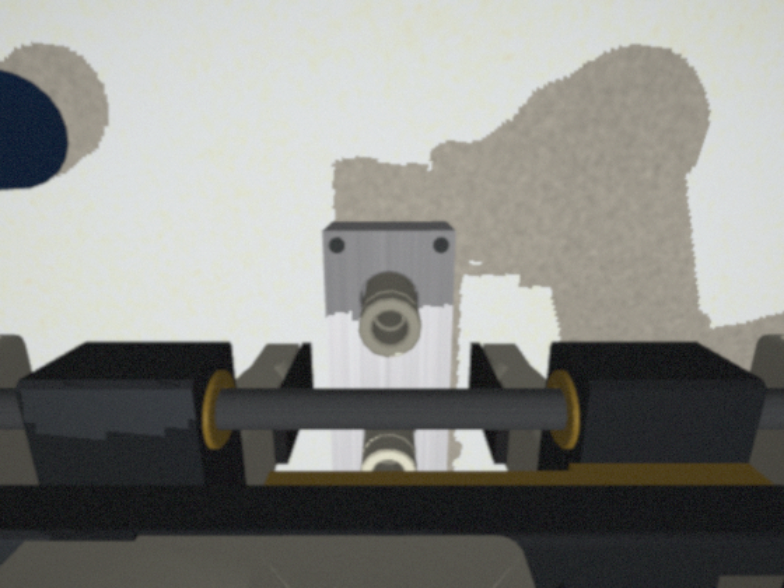

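Request:
jog_arm(
  commands=[
    [0, 0, -20, 0],
    [0, 0, -20, 0],
    [0, 0, -20, 0],
    [0, 0, -10, 0],
    [0, 0, -5, 0],
    [0, 0, 0, 0],
    [0, 0, 0, 0],
    [0, 0, 0, 0],
    [0, 0, 0, 0],
    [0, 0, 0, 0],
  ],
)

```text
clock: 26.43
tool_pos: [0.5109, 0.0041, 0.0609]
orientation: [-179.9, 0.0, -83.3]
force: [0.3, 1.3, -0.6]
opening: 0.0597
```

Request:
jog_arm(
  commands=[
    [0, 0, 0, 0],
    [0, 0, 0, 0],
    [0, 0, 0, 0],
    [0, 0, 0, 0],
    [0, 0, 0, 0],
    [0, 0, 0, 0],
    [0, 0, 0, 0],
    [0, 0, 0, 0],
    [0, 0, 0, 0],
    [0, 0, 0, 0],
  ],
  fingers=10,
)

```text
clock: 27.27
tool_pos: [0.5104, 0.0039, 0.06]
orientation: [180.0, -0.0, -83.3]
force: [-0.1, 0.0, 1.6]
opening: 0.0296
```

Request:
jog_arm(
  commands=[
    [0, 0, 5, 0],
    [0, 0, 20, 0],
    [0, 0, 25, 0],
    [0, 0, 20, 0],
    [-1, -20, 0, 0],
    [-1, -30, 0, 0],
    [-1, -30, 0, 0],
    [-1, -30, 0, 0],
    [-1, -30, 0, 0],
    [-1, -30, 0, 0],
  ],
)

```text
clock: 28.1
tool_pos: [0.5041, -0.1674, 0.1304]
orientation: [-180.0, 0.0, -83.3]
force: [1.3, 0.9, -0.4]
opening: 0.0301
```

Request:
jog_arm(
  commands=[
    [-1, -30, 0, 0],
    [-1, -30, 0, 0],
    [-1, -30, 0, 0],
    [-1, -30, 0, 0],
    [-1.6, -17.7, 0, 0],
    [0, 0, 0, 0],
    [0, 0, -20, 0],
    [0, 0, -20, 0],
    [0, 0, -20, 0],
    [0, 0, 0, 0],
  ],
)

```text
clock: 28.93
tool_pos: [0.4961, -0.3025, 0.0665]
orientation: [179.7, 0.2, -83.4]
force: [-1.6, 0.2, -2.0]
opening: 0.0301
```

Run:
```python
from h import *
s=save('top','t8.png'); print(s['obs']['tool_pos'],s['obs']['orientation'],s['obs']['force'])
w=save('wrist','w8.png'); cv2.imwrite('pics/w8b.png',np.clip(cv2.resize(w['image'][:,:,::-1],None,fx=1.4,fy=1.4)*1.2,0,255).astype('uint8'))
```

```text
[ 0.49614524 -0.3025446   0.06651067] [ 1.79678162e+02  1.75038312e-01 -8.33650497e+01] [-1.6143756   0.17973122 -1.97236682]
```

View pics/w8b.png

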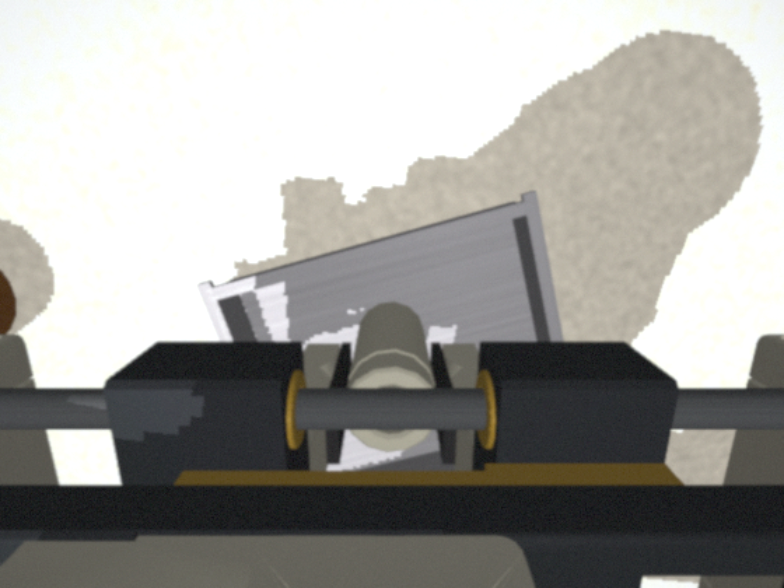

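Request:
jog_arm(
  commands=[
    [0, 0, -12, 0],
    [0, 0, -10, 0],
    [0, 0, -4, 0],
    [0, 0, -2, 0],
    [0, 0, -1, 0],
    [0, 0, -1, 0],
    [0, 0, -1, 0],
    [0, 0, 0, 0],
    [0, 0, 0, 0],
    [0, 0, 0, 0],
  ],
)

```text
clock: 29.87
tool_pos: [0.499, -0.3038, 0.0393]
orientation: [-180.0, -0.0, -83.3]
force: [0.2, 0.4, -1.3]
opening: 0.0295
```

Request:
jog_arm(
  commands=[
    [0, 0, -0.5, 0],
    [0, 0, -0.5, 0],
    [0, 0, -0.5, 0],
    [0, 0, 0, 0],
    [0, 0, 0, 0],
    [0, 0, 0, 0],
    [0, 0, 0, 0],
    [0, 0, 0, 0],
    [0, 0, 0, 0],
    [0, 0, 0, 0],
  ],
)

```text
clock: 30.7
tool_pos: [0.4989, -0.3039, 0.038]
orientation: [-180.0, -0.0, -83.3]
force: [-1.5, 0.5, 5.5]
opening: 0.0301
```

Request:
jog_arm(
  commands=[
    [0, 0, 0, 0],
    [0, 0, 0, 0],
    [0, 0, 0, 0],
    [0, 0, 0, 0],
    [0, 0, 10, 0],
    [0, 0, 30, 0],
    [0, 0, 35, 0],
    [0, 0, 25, 0],
    [0, 10, 10, 0],
    [0, 30, 0, 0],
  ],
  fingers=60,
)

```text
clock: 31.53
tool_pos: [0.5007, -0.2658, 0.1513]
orientation: [-179.7, -0.2, -83.4]
force: [1.1, 1.0, 0.7]
opening: 0.06
```

Request:
jog_arm(
  commands=[
    [0.3, 35, 0, 0],
    [0.3, 35, 0, 0],
    [0.3, 35, 0, 0],
    [0.3, 35, 0, 0],
    [0.3, 35, 0, 0],
    [0.3, 35, 0, 0],
    [0.3, 35, 0, 0],
    [0.3, 35, 0, 0],
    [0.3, 35, 0, 0],
    [0, 32.4, 0, 0],
  ],
)

```text
clock: 32.37
tool_pos: [0.5011, 0.0857, 0.1481]
orientation: [-180.0, 0.0, -83.3]
force: [1.0, 0.4, 0.7]
opening: 0.0599
```

Request:
jog_arm(
  commands=[
    [0, 0, 0, 0],
    [0, 0, 0, 0],
    [0, 0, 0, 0],
    [0, 0, 0, 0],
    [0, 0, 0, 0],
    [0, 0, 0, 0],
    [0, 0, 0, 0],
    [0, 0, 0, 0],
    [0, 0, 0, 0],
    [0, 0, 0, 0],
  ],
)

```text
clock: 33.2
tool_pos: [0.5015, 0.0834, 0.1475]
orientation: [180.0, -0.0, -83.3]
force: [0.3, -1.0, -0.5]
opening: 0.0598
```

Run:
```python
from h import *
s=save('wrist','w9.png'); print(s['obs']['tool_pos'],s['obs']['orientation'],s['obs']['force'])
print(proj(s,[[.5016,.0837,.095]])*1.4)
cv2.imwrite('pics/w9b.png',np.clip(cv2.resize(s['image'][:,:,::-1],None,fx=1.4,fy=1.4)*1.2,0,255).astype('uint8'))
t=save('top','t9.png'); a=t['image'][:,:,::-1][190:310,120:440]; cv2.imwrite('pics/t9z.png',np.clip(1.8*cv2.resize(a,None,fx=2.4,fy=2.4,interpolation=cv2.INTER_CUBIC),0,255).astype('uint8'))
```

```text
[0.50151974 0.08343581 0.14754632] [ 1.79996147e+02 -4.69794643e-04 -8.33288398e+01] [ 0.30684486 -0.95598877 -0.51800079]
[[390.94157369 319.97015001]]
```

View pics/w9b.png

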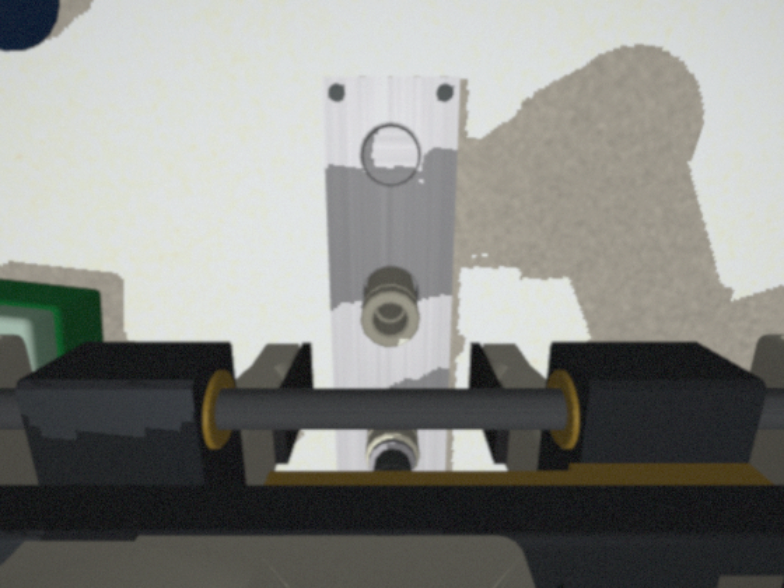

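View pics/t9z.png

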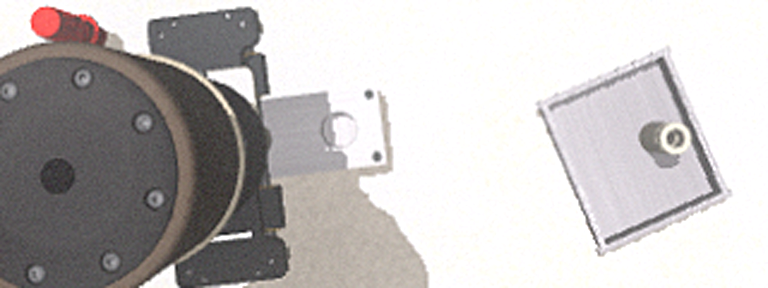

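Request:
jog_arm(
  commands=[
    [0, 0, -20, 0],
    [0, 0, -20, 0],
    [0, 0, -20, 0],
    [0, 0, -15, 0],
    [0, 0, -8, 0],
    [0, 0, -4.5, 0],
    [0, 0, 0, 0],
    [0, 0, 0, 0],
    [0, 0, 0, 0],
    [0, 0, 0, 0],
  ],
)

```text
clock: 34.13
tool_pos: [0.5021, 0.084, 0.0609]
orientation: [-179.9, 0.0, -83.3]
force: [-0.3, -0.5, 1.0]
opening: 0.0601
```

Request:
jog_arm(
  commands=[
    [0, 0, 0, 0],
    [0, 0, 0, 0],
    [0, 0, 0, 0],
    [0, 0, 0, 0],
    [0, 0, 0, 0],
    [0, 0, 0, 0],
    [0, 0, 0, 0],
    [0, 0, 0, 0],
    [0, 0, 0, 0],
    [0, 0, 0, 0],
  ],
  fingers=10,
)

```text
clock: 34.97
tool_pos: [0.5016, 0.0837, 0.0601]
orientation: [-180.0, 0.0, -83.3]
force: [0.2, 0.7, 1.0]
opening: 0.0298
```

Request:
jog_arm(
  commands=[
    [0, 0, 5, 0],
    [0, 0, 20, 0],
    [0, 0, 25, 0],
    [0, 0, 20, 0],
    [-2, -20, 0, 0],
    [-2, -30, 0, 0],
    [-2, -30, 0, 0],
    [-2, -30, 0, 0],
    [-2, -30, 0, 0],
    [-2, -30, 0, 0],
  ],
)

```text
clock: 35.8
tool_pos: [0.489, -0.0876, 0.1304]
orientation: [-180.0, 0.0, -83.3]
force: [0.5, -0.2, -0.9]
opening: 0.0296
```

Request:
jog_arm(
  commands=[
    [-2, -30, 0, 0],
    [-2, -30, 0, 0],
    [-2, -30, 0, 0],
    [-2, -30, 0, 0],
    [-2, -30, 0, 0],
    [-2.4, -15.9, 0, 0],
    [0, 0, 0, 0],
    [0, 0, 0, 0],
    [0, 0, -20, 0],
    [0, 0, -20, 0],
  ],
)

```text
clock: 36.63
tool_pos: [0.4782, -0.2519, 0.0909]
orientation: [-179.8, -0.0, -83.3]
force: [0.6, 0.4, -1.1]
opening: 0.0299
```

Request:
jog_arm(
  commands=[
    [0, 0, -20, 0],
    [0, 0, -12, 0],
    [0, 0, -10, 0],
    [0, 0, -4, 0],
    [0, 0, -2, 0],
    [0, 0, -1, 0],
    [0, 0, -1, 0],
    [0, 0, -1, 0],
    [0, 0, 0, 0],
    [0, 0, 0, 0],
  ],
)

```text
clock: 37.47
tool_pos: [0.4773, -0.2523, 0.0395]
orientation: [-180.0, -0.0, -83.3]
force: [-0.1, -0.4, -1.0]
opening: 0.0297
```

Request:
jog_arm(
  commands=[
    [0, 0, -0.5, 0],
    [0, 0, -0.5, 0],
    [0, 0, -0.5, 0],
    [0, 0, 0, 0],
    [0, 0, 0, 0],
    [0, 0, 0, 0],
    [0, 0, 0, 0],
    [0, 0, 0, 0],
    [0, 0, 0, 0],
    [0, 0, 0, 0],
  ],
)

```text
clock: 38.3
tool_pos: [0.4773, -0.2524, 0.0381]
orientation: [-180.0, -0.0, -83.3]
force: [-0.4, 1.1, 5.6]
opening: 0.0299
```

Request:
jog_arm(
  commands=[
    [0, 0, 0, 0],
    [0, 0, 0, 0],
    [0, 0, 0, 0],
    [0, 0, 0, 0],
    [0, 0, 10, 0],
    [0, 0, 30, 0],
    [0, 0, 35, 0],
    [0, 0, 35, 0],
    [0, 0, 30, 0],
    [0, 0, 20, 0],
  ],
  fingers=60,
)

```text
clock: 39.13
tool_pos: [0.478, -0.2527, 0.202]
orientation: [-179.8, -0.1, -83.3]
force: [0.1, -0.9, -0.2]
opening: 0.0602
```

Request:
jog_arm(
  commands=[
    [0, -30, 0, 0],
    [0, -35, 0, 0],
    [0, -35, 0, 0],
    [0, -35, 0, 0],
    [0, -35, 0, 0],
    [0, -35, 0, 0],
    [0, -35, 0, 0],
    [0, -20, 0, 0],
    [0, 0, 0, 0],
    [0, 0, 0, 0],
  ],
)

```text
clock: 39.97
tool_pos: [0.4764, -0.5133, 0.1972]
orientation: [180.0, 0.0, -83.4]
force: [-1.3, 1.1, -0.5]
opening: 0.0597
```

Run:
```python
from h import *
t=save('top','t10.png'); print(t['obs']['tool_pos']); a=t['image'][:,:,::-1][80:320,110:440]; cv2.imwrite('pics/t10z.png',np.clip(1.8*cv2.resize(a,None,fx=2.4,fy=2.4,interpolation=cv2.INTER_CUBIC),0,255).astype('uint8'))
t=save('scene','s10.png'); a=t['image'][:,:,::-1][70:330,190:500]; cv2.imwrite('pics/s10z.png',np.clip(1.8*cv2.resize(a,None,fx=2.3,fy=2.3,interpolation=cv2.INTER_CUBIC),0,255).astype('uint8'))
```

```text
[ 0.4763566  -0.51326431  0.19722363]
```

View pics/t10z.png

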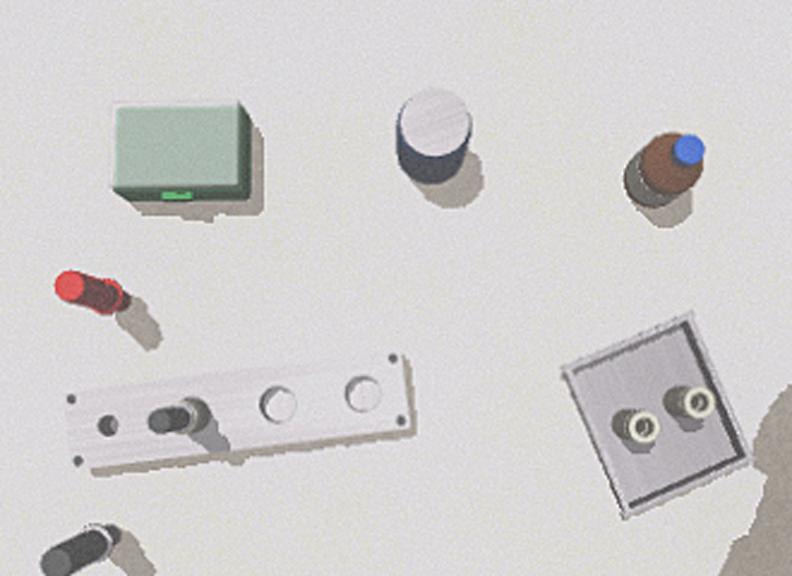

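View pics/s10z.png

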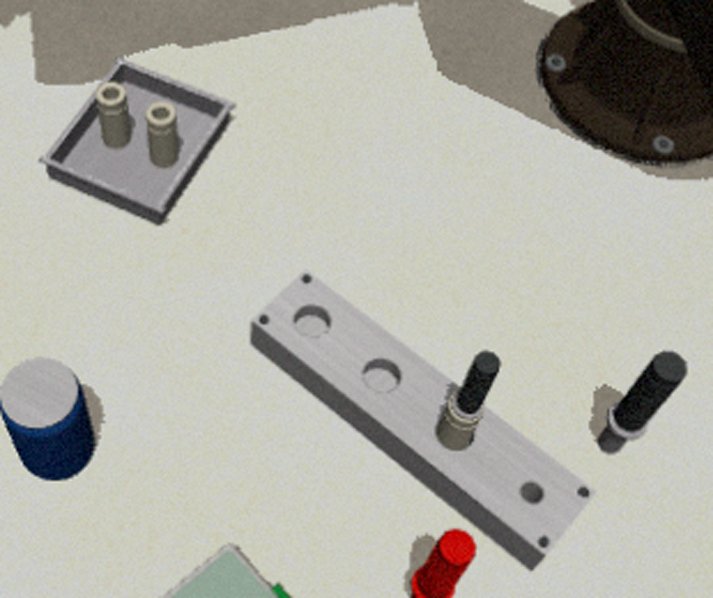

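Both rejects stand upright in the tray, and the gauge stands home in pocket 1's adapter with its flange on the rim. The bystanders haven't moved and the arm is clear.

```bash
python3 -c "
from plant import close_job
print(close_job())"
```

```text
the job is handed in; nothing more can be done
None
```

The job is done and handed in at about 40 s. I tried the go gauge in all three adapters, in pocket order.

| Pocket | Result | Evidence |
|---|---|---|
| 1 | Sound | Gauge went in the full 36 mm, with the flange on the rim at about 8 N |
| 2 | Tight | Hard stop about 21 mm down, at about 9 N |
| 3 | Tight | Hard stop about 21 mm down, at about 9 N |

I put the gauge back fully home in pocket 1's adapter and released it. Then I stood the adapters from pockets 3 and 2 upright in the steel tray.

The last top and scene pictures show:
- **Rejects:** both stand upright inside the tray.
- **Gauge:** upright in pocket 1's adapter, with its flange on the rim.
- **Bystanders:** the can, tip box, bottle and both look-alike gauges look unmoved.
- **Robot:** clear of everything.

No check failed or disagreed.

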